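# Fit the lamp filter and hold the shutter open

## Robot

A 6-joint arm with a two-finger parallel gripper is mounted at the origin on the work surface. World frame = base frame: x ahead of the robot, y to its left, z up, the work surface at z = 0. Lengths are in m, angles in rad, forces in N, time in s.
With the tool pointing down it reaches from about 0.4 to 0.925 m from the base axis. Payload 3.4 kg.
Tool frame: the origin (TCP) lies between the finger pads; the fingertips stand 11 mm ahead of it and the grasp point (between the pads) lies 8 mm behind it (arm.tcp_to_tips is the distance from the TCP to the fingertips, in m); z points along the fingers, y is the line along which they close (so a half turn about z gives the same grasp; the last joint's range is limited). The gripper opens to 85 mm and grips with 20 to 120 N. Pads are 22 mm wide; open, the fingers measure 114 mm over their backs; the gripper's body (76 mm by 85 mm) begins 54 mm behind the grasp point. The pads swing forward as they close: fully open they stand 13 mm farther back than shut.
Start: joints at [1.071, 0.307, 1.506, -0, 1.328, -0.073], TCP at [0.238, 0.523, 0.242] pointing down, gripper open.
Joint ranges: [-3.12, 3.12], [-1.05, 2.28], [0.14, 2.33], [-1.42, 4.57], [0.1, 2.73], [-2.68, 2.68]. Speed limits (rad/s): [2.57, 2.57, 3.14, 3.14, 3.14, 3.14].

## Interface

Orientations are given as a rotation vector (axis times angle).
In Python, from cell import arm gives the robot as it stands.
- The arm moves only by the shell command python3 -m pendant 'ROWS' [FORCE]. ROWS is JSON, a list of rows, each an object with "travel": the shift along the world's x, y, z in mm, a list of three; "angular": the turn, a rotation vector about the world's x, y, z in degrees, a list of three; "hand": the opening, from -1 (shut) to 1 (fully open). A call has 1 to 8 rows; each row shifts and turns the commanded pose from where the row before left it; what a row does not reach is not made up. A row lasts 1/12 s, in which the tool goes at most 41.7 mm and 7.16 degrees, less where a joint would pass 70% of its speed; a pose out of reach is approached as far as the arm can. A call is refused whole if a number of a shift passes 41.7 or a number of a turn 7.16, either way. A call with a gripper value outside its range is refused whole. The fingers move at their own pace and stop on an object; FORCE is the grip in N (left out, the last holds). Time passes only in rows, so rows that do not move let the fingers close. It gives the time, the measured TCP pose, the force, the opening and the grip force at its end, in the units of the state.
- arm.get_state(): the state, without advancing time (a new reading comes with each control period).
- arm.get_image(name): name is "side" or "top"; returns the picture (400x640x3 uint8, red, green, blue); there is no depth.
- arm.calibration(name): a dict with "camera_matrix" (3x3 intrinsics, pixels), "extrinsics" (4x4, takes a point from camera to world coordinates). Camera axes: x right, y up, looking along -z (the intrinsics and any distortion apply to the point x, -y, -z); pixel columns grow to the right and rows downward; lengths in m; the calibration is good to about 2 mm. A picture is of the moment at which its call begins. calibration takes no time and is no camera call.
- arm.finish_job(): hands the job in; it is judged then, once.
The state is a dict: "t": time; "q": joint angles; "joint_vel": joint speeds; "effort": joint torques, N m; "eef_pos": TCP position; "tcp_rot": TCP orientation; "wrist_force": force on the tool from outside, world axes, zero at the start; "torque": the same for the moment, N m; "grip_width": finger opening in m; "grasp_force": force on a finger pad.
Only numpy, scipy, OpenCV 4.12 (cv2) and the standard library are available. Lean on these libraries where they do the work, as an engineer would, in place of code of your own. Each camera call takes 0.05 s, during which the arm holds its last target. There are 200 camera calls.

## Task

Set up a leaf exposure: slide the windowed filter frame up out of the slotted rack by its tab, lower it fully home into the slot in the top of the lamp and let go of it, with the shutter still locked. Only then flip the safety catch up and over, clear of the shutter lever, pull the lever towards the robot as far as it goes and keep it there: a spring shuts it, so finish while still holding the lever open in the fingers, with the filter still home. Leave the blank plate in its place in the rack, and leave the bottle, the dishes and the tip box where they are.

Things in the scene. Friction and masses are not known exactly. Their poses are not given: they have to be found in the camera images.
- filter: black metal frame 80 wide (own x) x 8 thick (own y) x 80 high with a 56 mm square glass window; centred on its top edge a pull tab 36 wide x 8 thick x 30 high (tab top 110 above the origin). Loose, 0.1 to 0.25 kg. Origin: centre of its lower edge, z up. Stands in an outer slot of the rack, thickness along the rack's y
- rack: fixed grey plastic rack, 104 (own x) x 122 (own y) x 62 high, origin at the centre of its underside. Three upright slots at own y = -40, 0 (empty) and +40, 11 wide, floor 12 above the bench; grooved end walls hold the plates' side edges up to 62 above the bench: a plate must rise 55 to come free
- blank: blank plate, leave alone: solid black metal plate 80 x 8 x 80 high, no window and no tab, loose, in the other outer slot of the rack. Origin at the centre of its lower edge
- lamp: fixed lamp; origin on the bench under the filter slot, own -x faces the robot. In a row along own y: leaf holder (-249 to -241, 140 high), grey shutter box with lever and catch (-95 to -25, 120 wide, 132 high), black filter module with the slot in its top (-25 to +25, 120 wide, 130 high), grey lamp house (+25 to +225, 140 wide, 175 high)
- slot (a point): centre of the slot's floor, 55 above the bench, axes as the lamp's. Slot 84 long (own x) x 12 wide (own y), open upwards, mouth 130 above the bench with lips flared to about 26 wide, 100 long. Home, the filter's origin is here, its own x along the slot (either way round), the frame's top edge 5 above the mouth
- catch (a joint): safety catch, rad: 0 = closed, its steel bar level in front (robot side) of the lever and blocking it; grows to 1.75 as bar and tab flip up and over towards the filter slot (lamp's own +y), about its hinge. 70 g; let go below about 0.7 it falls shut, above about 1.1 it falls open to 1.75 and stays
- catch_tab (a point): point to take on the catch's thumb tab, 8 below the tab's tip; the tab is an upright steel flag, 10 thick along the lamp's x and 12 wide, standing about 45 above the catch's bar when closed. It turns with the catch. Closed: at the lamp's own x -56, y -68, z 188
- catch_hinge (a point): centre of the catch's hinge, on the lamp at own x -56, y -50, z 146; the axis is along the lamp's own x
- shutter_lever (a joint): shutter lever angle, rad: 0 = shut, lever upright; the port is uncovered from 0.95; grows to 1.2 (end stop) as the lever's top is pulled towards the robot (lamp's own -x) and down. A return spring pulls it back: about 2 N at the grip near 0, about 8 N at the stop
- lever_grip (a point): point to hold on the lever's black round grip, 22 in diameter, along the lever, from 62 to 108 from the hinge (its top is 220 above the bench when shut); this point lies on its axis, 90 from the hinge. Turns with the lever
- lever_hinge (a point): centre of the shutter lever's hinge, on the lamp at own x -45, y -112, z 112; the axis is along the lamp's own y; the lever stands straight above it when shut
- bottle: amber reagent bottle, 68 diameter, 150 high, loose, leave alone; origin at the centre of its underside
- dishes: stack of three closed petri dishes, 93 diameter, 50 high, loose, leave alone; origin at the centre of its underside
- tip_box: white pipette-tip box with clear lid, 122 x 87 x 67 high, loose, leave alone; origin at the centre of its underside
Not all that is in view belongs to the job. Leave any red look-alike of the filter alone.

How it is judged:
By the outcome, as a careful person would: the job done as asked, in the order asked, and still so for the second after the job is handed in, while the arm keeps its last pose, push and grip.
It also fails if it takes over 70 s, if anything falls off the work surface, if the arm or the gripper's body presses on something with over 40 N, if the wrist force passes 120 N, or if a joint passes its speed limit or range.

## Working session

There is one attempt and no reset: what is moved stays moved. The work goes in short steps, Python scripts to look and compute and a shell command to move; the robot and the scene stay as the last step left them, time stands still between calls to the robot, and variables do not carry over. Pictures are saved under pics/ and viewed, at most 10 in all, crops included, and the job is handed in when it is done.

```bash
mkdir -p pics; ls
python3 - <<'E'
from cell import arm
import cv2
for n in("side","top"):
    im=arm.get_image(n);cv2.imwrite(f"pics/{n}0.png",im[:,:,::-1])
    c=arm.calibration(n);print(n,c)
s=arm.get_state();print({k:s[k] for k in("t","eef_pos","tcp_rot","grip_width")})
E
```

```text
pics
side {'camera_matrix': array([[363.43162398,   0.        , 322.47768247],
       [  0.        , 363.43162398, 198.39617576],
       [  0.        ,   0.        ,   1.        ]]), 'extrinsics': array([[ 0.92161621,  0.18063513, -0.34350329,  0.15351135],
       [-0.38719739,  0.48836139, -0.78203666, -0.83600761],
       [ 0.02649045,  0.85374124,  0.52002322,  0.66542161],
       [ 0.        ,  0.        ,  0.        ,  1.        ]])}
top {'camera_matrix': array([[426.77326265,   0.        , 316.13860015],
       [  0.        , 426.77326265, 203.07405541],
       [  0.        ,   0.        ,   1.        ]]), 'extrinsics': array([[ 0.00378059,  0.9827598 , -0.18484824,  0.34224489],
       [-0.99979864,  0.00735766,  0.01866929, -0.04016523],
       [ 0.01970748,  0.18474044,  0.98258973,  1.12713315],
       [ 0.        ,  0.        ,  0.        ,  1.        ]])}
{'t': 0.1, 'eef_pos': array([0.23775921, 0.52287507, 0.24146208]), 'tcp_rot': array([-6.65221634e-01, -3.06980884e+00,  2.82638574e-03]), 'grip_width': 0.0857342534566266}
```

View pics/side0.png

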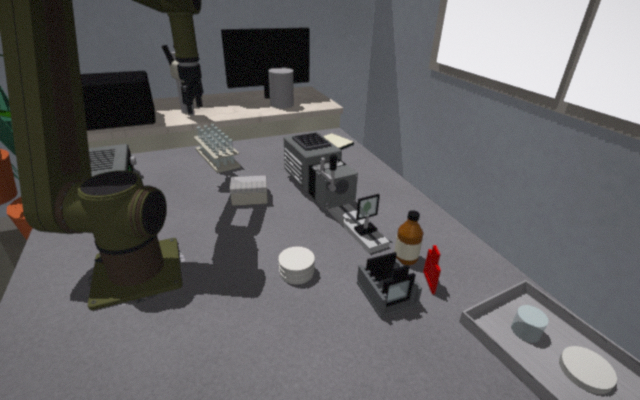

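View pics/top0.png

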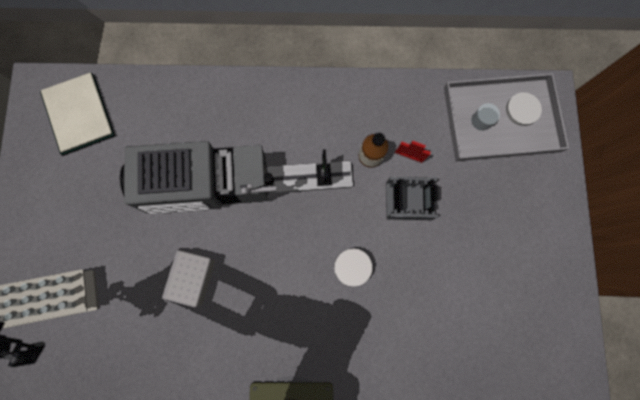

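The side view shows the lamp around (325,180), the rack at (390,285) with the windowed filter in its near, right-hand slot at (398,288), and the red decoy at (432,270). In the top view the filter slot is at about (225,172), the shutter at about (250,175) and the rack at about (412,197), with the filter at about (433,195). I'll enlarge these areas.

Run:
```python
import cv2,numpy as np
s=cv2.imread("pics/side0.png");t=cv2.imread("pics/top0.png")
def cr(im,x,y,w,h):
    c=cv2.resize(im[y:y+h,x:x+w],(400,300),interpolation=cv2.INTER_CUBIC)
    c=np.clip(c.astype(float)*1.8,0,255).astype(np.uint8)
    for i in range(0,w,10): cv2.line(c,(i*400//w,0),(i*400//w,6 if (x+i)%50 else 14),(0,255,255),1)
    for i in range(0,h,10): cv2.line(c,(0,i*300//h),(6 if (y+i)%50 else 14,i*300//h),(0,255,255),1)
    return c
a=np.hstack([cr(t,370,165,80,60),cr(t,200,130,80,60)])
b=np.hstack([cr(s,350,240,80,60+15-15),cr(s,280,130,100,75)])
cv2.imwrite("pics/c1.png",np.vstack([a,b]))
```

```text
(no output)
```

View pics/c1.png

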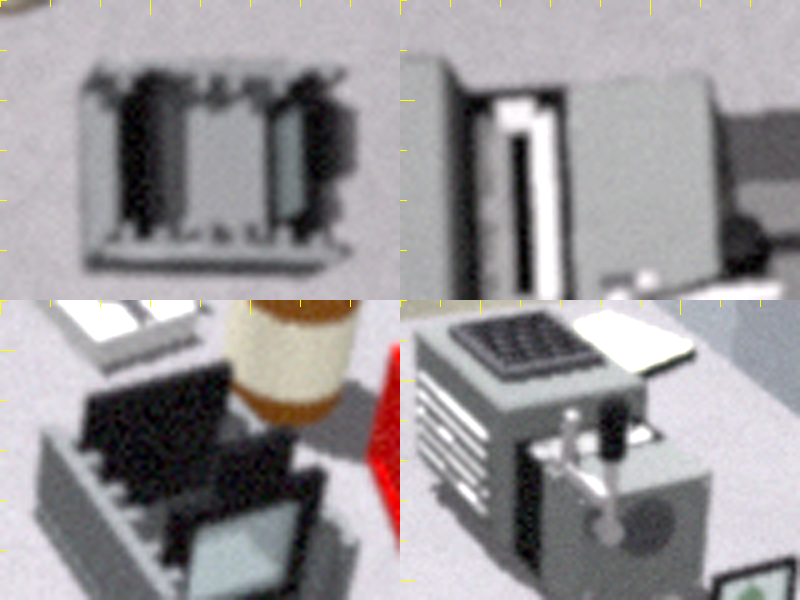

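The rack's top spans columns 387–439 and rows 179–218 in the top view. The filter is in the right slot, at about column 433, and the blank is in the left one. The lamp's slot is near column 224, rows 156–189. I'll enlarge further for pixel picks.

```bash
cat > h.py <<'E'
import numpy as np
from cell import arm
C={n:arm.calibration(n) for n in("side","top")}
def ray(n,u,v):
    K=C[n]["camera_matrix"];E=C[n]["extrinsics"]
    d=E[:3,:3]@np.array([(u-K[0,2])/K[0,0],-(v-K[1,2])/K[1,1],-1]);return E[:3,3],d/np.linalg.norm(d)
def plane(n,u,v,z):
    o,d=ray(n,u,v);return o+d*(z-o[2])/d[2]
def tri(us,vs,ut,vt):
    A=np.zeros((3,3));b=np.zeros(3);L=[]
    for n,u,v in(("side",us,vs),("top",ut,vt)):
        o,d=ray(n,u,v);P=np.eye(3)-np.outer(d,d);A+=P;b+=P@o;L.append((P,o))
    x=np.linalg.solve(A,b);return x,[np.linalg.norm(P@(x-o)) for P,o in L]
def proj(n,p):
    K=C[n]["camera_matrix"];E=C[n]["extrinsics"]
    c=E[:3,:3].T@(np.asarray(p)-E[:3,3]);return K[0,0]*c[0]/-c[2]+K[0,2],K[1,1]*-c[1]/-c[2]+K[1,2]
E
python3 - <<'E'
import cv2,numpy as np
from cell import arm
def avg(n,k=12): return np.mean([arm.get_image(n).astype(float) for _ in range(k)],0)[:,:,::-1]
s=avg("side",8);t=avg("top",8);np.savez("avg.npz",s=s,t=t)
def cr(im,x,y,w,h,k):
    c=cv2.resize(im[y:y+h,x:x+w],None,fx=k,fy=k,interpolation=cv2.INTER_CUBIC)
    c=np.clip(255*(np.clip(c,0,255)/200)**0.6,0,255).astype(np.uint8)
    for i in range(w):
        if (x+i)%10==0: cv2.line(c,(i*k+k//2,0),(i*k+k//2,14),(0,255,255),1);cv2.putText(c,str(x+i),(i*k,24),0,.35,(0,0,255),1)
    for i in range(h):
        if (y+i)%10==0: cv2.line(c,(0,i*k+k//2),(14,i*k+k//2),(0,255,255),1);cv2.putText(c,str(y+i),(15,i*k+k//2+3),0,.35,(0,0,255),1)
    return c
a=np.hstack([cr(t,200,138,100,75,4),cr(t,382,170,66,50,6)[:300,:400]])
b=np.hstack([cr(s,295,145,66,50,6)[:300,:400],cr(s,355,245,66,60,6)[:300,:400]])
cv2.imwrite("pics/c2.png",np.vstack([a[:, :796],b[:, :796]]) if a.shape[1]!=b.shape[1] else np.vstack([a,b]))
E
```

```text
Traceback (most recent call last):
ValueError: all the input array dimensions except for the concatenation axis must match exactly, but along dimension 1, the array at index 0 has size 796 and the array at index 1 has size 792
```

```bash
cat > crop.py <<'E'
import cv2,numpy as np
def cr(im,x,y,w,h,k):
    c=cv2.resize(im[y:y+h,x:x+w],None,fx=k,fy=k,interpolation=cv2.INTER_CUBIC)
    c=np.clip(255*(np.clip(c,0,255)/200)**0.6,0,255).astype(np.uint8)
    for i in range(w):
        if (x+i)%10==0: cv2.line(c,(i*k+k//2,0),(i*k+k//2,14),(0,255,255),1);cv2.putText(c,str(x+i),(i*k,24),0,.35,(0,0,255),1)
    for i in range(h):
        if (y+i)%10==0: cv2.line(c,(0,i*k+k//2),(14,i*k+k//2),(0,255,255),1);cv2.putText(c,str(y+i),(15,i*k+k//2+3),0,.35,(0,0,255),1)
    return c
E
python3 - <<'E'
from crop import *
d=np.load("avg.npz");s,t=d["s"],d["t"]
a=np.hstack([cr(t,205,140,66,50,6),cr(t,382,170,66,50,6)])
b=np.hstack([cr(s,295,145,66,50,6),cr(s,355,245,66,50,6)])
cv2.imwrite("pics/c2.png",np.vstack([a,b]))
E
```

```text
(no output)
```

View pics/c2.png

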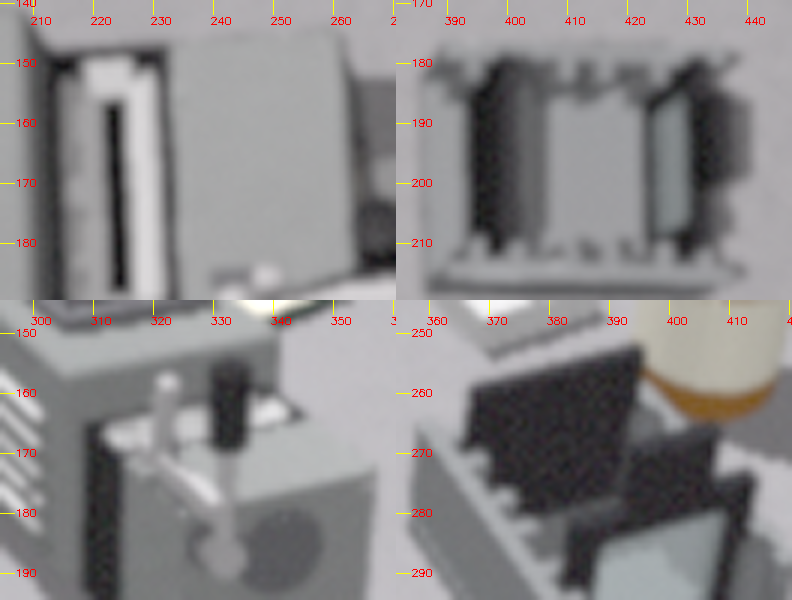

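Run:
```python
from h import *
np.set_printoptions(precision=4,suppress=True)
P=lambda l,n,u,v,z:print(l,plane(n,u,v,z)[:2].round(4))
for n,l in(("top",[("slot far",223.3,156.2,.12),("slot near",224.3,188.2,.12),("box TL",232.5,147.5,.132),("box TR",260.8,144.8,.132),("box BR",264,184.8,.132),
 ("rack TL",387,179,.062),("rack TR",440,179,.062),("rack BL",387,214.5,.062),("rack BR",440,214.5,.062),
 ("tab far R",440.5,185.3,.122),("tab near R",440.5,200.3,.122),("tab far L",435,185.3,.122),
 ("blank top L far",393.3,183.5,.092),("grip",267,178,.22)]),
 ("side",[("tab L",392.7,270.3,.122),("tab R",407.7,265.8,.122),("frame L",383.8,281.2,.092),("frame R",413.8,273.7,.092),("grip top",332,155.5,.220),("catch tab top",321.5,157,.196)])):
  for a in l: P(n+" "+a[0],n,*a[1:])
print(tri(392.7,270.3,439,200.3),tri(407.7,265.8,439,185.3))
print(tri(332,156,267,177))
print(tri(321.5,157.5,249,184.5))
```

```text
top slot far [0.6465 0.1678]
top slot near [0.5665 0.1619]
top box TL [0.6649 0.1441]
top box TR [0.6725 0.0759]
top box BR [0.5729 0.0655]
top rack TL [ 0.6071 -0.2427]
top rack TR [ 0.6083 -0.3801]
top rack BL [ 0.5145 -0.2402]
top rack BR [ 0.5154 -0.3754]
top tab far R [ 0.5775 -0.3614]
top tab near R [ 0.5404 -0.3595]
top tab far L [ 0.5774 -0.3479]
top blank top L far [ 0.5882 -0.2525]
top grip [0.5678 0.0501]
side tab L [ 0.5396 -0.3508]
side tab R [ 0.5789 -0.3504]
side frame L [ 0.5233 -0.3471]
side frame R [ 0.6002 -0.3512]
side grip top [0.5674 0.0468]
side catch tab top [0.5549 0.0951]
(array([ 0.5385, -0.3541,  0.1256]), [np.float64(0.001288220467748959), np.float64(0.0012882204677492034)]) (array([ 0.5754, -0.3555,  0.1276]), [np.float64(0.000849055114539807), np.float64(0.000849055114539834)])
(array([0.5702, 0.0507, 0.2164]), [np.float64(0.0007565728116061432), np.float64(0.0007565728116059503)])
(array([0.5564, 0.0929, 0.1954]), [np.float64(0.0022303037407215612), np.float64(0.0022303037407213344)])
```

The top crop shows the slot's dark line from (223.3,156) to (224.3,188), the shutter box's right edge near column 262, the grip near (267,178) and the filter tab's far edge at column 440, rows 185–200. In the side view the tab's top edge runs from (392.7,270) to (407.7,266) and the grip's top is at (332,156). Triangulated heights agree with the text to within about 5 mm. Next I'll fit edges to sharpen yaw and centre.

Run:
```python
from h import *
np.set_printoptions(precision=4,suppress=True)
t=np.load("avg.npz")["t"].mean(2)
def line(pts,z,l):
    w=np.array([plane("top",u,v,z)[:2] for u,v in pts]); c=w.mean(0);w=w-c
    U,S,V=np.linalg.svd(w);d=V[0]*np.sign(V[0][0]);r=w@V[1]
    print(l,"c",c,"ang",np.degrees(np.arctan2(d[1],d[0])).round(2),"rms",r.std().round(4),"n",len(r))
rows=np.arange(158,187)
# slot dark line centroid
p=[]
for v in rows:
    s=np.clip(150-t[v,219:228],0,None); s=t[v,219:228].max()-t[v,219:228]; s=np.where(t[v,219:228]<60,60-t[v,219:228],0)
    if s.sum()>0:p.append((219+(s*np.arange(9)).sum()/s.sum(),v))
line(p,.12,"slot")
def grad(fix,lo,hi,axis,sgn):
    o=[]
    for f in fix:
        a=t[f,lo:hi] if axis==0 else t[lo:hi,f]
        g=np.clip(sgn*np.gradient(a),0,None);i=g.argmax();k=np.arange(max(i-2,0),min(i+3,len(g)));x=lo+(g[k]*k).sum()/g[k].sum()
        o.append((x,f) if axis==0 else (f,x))
    return o
line(grad(range(150,180),256,268,0,-1),.132,"box R")
line(grad(range(150,180),227,232,0,-1),.130,"lip R outer")
line(grad(range(236,258),138,152,1,1),.132,"box far?");line(grad(range(236,258),138,152,1,-1),.132,"box far?")
line(grad(range(130,205),135,155,1,-1),.175,"house far")
line(grad(range(150,200),200,216,0,-1),.175,"house R")
for v in (165,):print(t[v,200:235].astype(int))
print("col224",t[144:196,224].astype(int)); print("col229",t[144:200,229].astype(int))
# rack slots region
line(grad(range(186,200),434,446,0,1),.122,"tab R outer")
line(grad(range(188,208),389,396,0,-1),.092,"blank L")
print(t[192,430:446].astype(int)); print("tab col438",t[178:208,438].astype(int))
print("rackedge col", t[192,380:395].astype(int))
```

```text
slot c [0.6068 0.1647] ang 4.79 rms 0.0001 n 29
box R c [0.6231 0.0711] ang 5.58 rms 0.0005 n 30
lip R outer c [0.6229 0.1482] ang 3.84 rms 0.0012 n 30
box far? c [0.6813 0.1108] ang -79.64 rms 0.0089 n 22
box far? c [0.6725 0.1105] ang -84.34 rms 0.0015 n 22
house far c [0.6489 0.2868] ang -84.01 rms 0.0077 n 75
house R c [0.5863 0.1859] ang 4.46 rms 0.0003 n 50
[ 97  98  97  98  98  98  97  93  83  64  45  31  21  16  25  47  65  71
  80  92  93  81  52  19  10  50 105 141 151 142 121  85  44  44  74]
col224 [104 104  98  75  53  78 116 136 140 139 136 118  80  36  16  11  10  11
  10   9  10  10   9   6   4   5   7   6   6   4   4   5   4   7   6   8
   7   7   8   8  13  11   9  15  42  79 103 110 109  90  53  20]
col229 [105 102  88  60  31  11  23  59  98 125 136 138 138 137 138 139 140 141
 141 141 141 142 144 146 147 147 148 148 150 151 150 151 151 151 151 152
 152 152 152 152 152 152 152 152 149 139 113  76  49  35  23  14   8   4
   5   6]
tab R outer c [ 0.5597 -0.3602] ang 1.29 rms 0.002 n 14
blank L c [ 0.5525 -0.2515] ang -0.41 rms 0.0002 n 20
[ 39  16   6   8  12  15  19  27  38  46  56  79  98 102 104 105]
tab col438 [ 86  69  71  88 102 105  96  77  56  43  38  40  40  39  38  38  36  37
  37  36  36  45  63  82  93  96  90  82  78  79]
rackedge col [111 110 109 109 107  96  88  89  91  91  92  90  77  52  23]
```

Run:
```python
from h import *
np.set_printoptions(precision=4,suppress=True)
D=np.load("avg.npz");T=dict(top=D["t"].mean(2),side=D["s"].mean(2))
def fit(n,fix,lo,hi,axis,sgn,z,l):
    t=T[n];o=[]
    for f in fix:
        a=t[f,lo:hi] if axis==0 else t[lo:hi,f]
        g=np.clip(sgn*np.gradient(a),0,None);i=g.argmax();k=np.arange(max(i-2,0),min(i+3,len(g)));x=lo+(g[k]*k).sum()/g[k].sum()
        o.append(plane(n,*((x,f) if axis==0 else (f,x)),z)[:2])
    w=np.array(o);c=np.median(w,0)
    for _ in range(3):
        m=w.mean(0);V=np.linalg.svd(w-m)[2];r=abs((w-m)@V[1]);w=w[r<=max(2*np.median(r),3e-4)]
    d=V[0]*np.sign(V[0][np.argmax(abs(V[0]))]);print(l,m,np.degrees(np.arctan2(d[1],d[0])).round(2),"rms",((w-m)@V[1]).std().round(4),len(w))
fit("top",range(189,206),421,426,0,1,.06,"glass L");fit("top",range(189,206),428,433,0,-1,.06,"glass R")
fit("top",range(394,436),213,222,1,-1,.062,"rack near");fit("top",range(394,436),213,224,1,1,.0,"rack near bottom")
fit("top",range(190,207),390,397,0,-1,.062,"blank gap")
fit("top",range(187,199),438,444,0,1,.122,"tab R")
fit("side",range(368,394),248,262,1,-1,.092,"blank top");fit("side",range(394,407),262,274,1,-1,.122,"tab top")
```

```text
glass L [ 0.561  -0.3394] -1.67 rms 0.0001 17
glass R [ 0.5604 -0.3528] -1.49 rms 0.0001 15
rack near [ 0.5102 -0.3032] 89.95 rms 0.0002 35
rack near bottom [ 0.5106 -0.3139] 89.75 rms 0.0001 28
blank gap [ 0.5578 -0.2572] -0.29 rms 0.0001 15
tab R [ 0.5597 -0.3612] -2.89 rms 0.0001 12
blank top [ 0.5617 -0.2681] -0.32 rms 0.0002 24
tab top [ 0.5657 -0.3477] -17.52 rms 0.0001 5
```

The rack's yaw is about -0.3°, the filter's about -1°, and the tab's centre is near (0.560,-0.356). The lamp's yaw is about 5° and the slot's centre is near (0.606,0.1645). I'll go to above the filter.

```bash
R='{"travel":[20,-40,6],"angular":[0,0,3],"hand":0.3}'
python3 -m pendant '[{"travel":[20,-36,6],"angular":[0,0,3],"hand":0.2},{"travel":[20,-36,6],"angular":[0,0,3],"hand":0.2},{"travel":[20,-36,6],"angular":[0,0,3],"hand":0.2},{"travel":[20,-36,6],"angular":[0,0,3],"hand":0.2},{"travel":[20,-36,6],"angular":[0,0,3],"hand":0.2},{"travel":[20,-36,6],"angular":[0,0,3],"hand":0.2},{"travel":[20,-36,6],"angular":[0,0,3],"hand":0.2},{"travel":[20,-36,6],"angular":[0,0,3],"hand":0.2}]' 40
python3 -m pendant '[{"travel":[15,-38,0],"angular":[0,0,0],"hand":0.2},{"travel":[15,-38,0],"angular":[0,0,0],"hand":0.2},{"travel":[15,-38,0],"angular":[0,0,0],"hand":0.2},{"travel":[15,-38,0],"angular":[0,0,0],"hand":0.2},{"travel":[15,-38,0],"angular":[0,0,0],"hand":0.2},{"travel":[15,-38,0],"angular":[0,0,0],"hand":0.2},{"travel":[15,-38,0],"angular":[0,0,0],"hand":0.2},{"travel":[15,-38,0],"angular":[0,0,0],"hand":0.2}]'
python3 - <<'E'
from h import *
s=arm.get_state();print(s["t"],s["eef_pos"],s["q"],s["wrist_force"])
from scipy.spatial.transform import Rotation as R
print(R.from_rotvec(s["tcp_rot"]).as_matrix())
E
```

```text
t: 1.57
eef_pos: [0.3985, 0.2336, 0.2909]
tcp_rot: [0.008, 3.141, 0.001]
wrist_force: [0.9, 0.7, 0.5]
grip_width: 0.0511
grasp_force: 0.0
t: 2.23
eef_pos: [0.5184, -0.0707, 0.2906]
tcp_rot: [0.013, 3.141, 0.0]
wrist_force: [0.3, 0.6, -0.2]
grip_width: 0.0516
grasp_force: 0.0
2.2333 [ 0.51838166 -0.07069742  0.29056689] [-2.16410038e-01  1.99005185e-01  1.53432253e+00  1.71677136e-04
  1.40764810e+00 -1.77897406e+00] [ 0.28157802  0.63382593 -0.24717705]
[[-9.99965681e-01  8.26003055e-03  6.38833437e-04]
 [ 8.26005331e-03  9.99965885e-01  3.29936177e-05]
 [-6.38539115e-04  3.82692836e-05 -9.99999795e-01]]
```

```bash
python3 -m pendant '[{"travel":[5,-36,-14],"angular":[0,0,0],"hand":0.2},{"travel":[5,-36,-14],"angular":[0,0,0],"hand":0.2},{"travel":[5,-36,-14],"angular":[0,0,0],"hand":0.2},{"travel":[5,-36,-14],"angular":[0,0,0],"hand":0.2},{"travel":[5,-36,-14],"angular":[0,0,0],"hand":0.2},{"travel":[5,-36,-14],"angular":[0,0,0],"hand":0.2},{"travel":[5,-36,-14],"angular":[0,0,0],"hand":0.2},{"travel":[6,-34,-14],"angular":[0,0,0],"hand":0.2}]'
python3 -m pendant '[{"travel":[0,0,-24],"angular":[0,0,0],"hand":0.2},{"travel":[0,0,-24],"angular":[0,0,0],"hand":0.2},{"travel":[0,0,-15],"angular":[0,0,0],"hand":0.2},{"travel":[0,0,-8],"angular":[0,0,0],"hand":0.2},{"travel":[0,0,0],"angular":[0,0,0],"hand":0.2},{"travel":[0,0,0],"angular":[0,0,0],"hand":0.2}]'
python3 - <<'E'
from crop import *
from cell import arm
s,t=[np.mean([arm.get_image(n).astype(float) for _ in range(2)],0)[:,:,::-1] for n in("side","top")]
cv2.imwrite("pics/c3.png",np.hstack([cr(s,360,220,66,70,6),cr(t,390,160,66,70,6)]))
E
```

```text
t: 2.9
eef_pos: [0.5588, -0.3568, 0.1775]
tcp_rot: [-0.013, -3.142, 0.0]
wrist_force: [0.3, -0.2, 0.0]
grip_width: 0.0512
grasp_force: 0.0
t: 3.4
eef_pos: [0.5593, -0.3545, 0.1074]
tcp_rot: [-0.012, -3.142, -0.0]
wrist_force: [0.8, -0.4, -0.1]
grip_width: 0.0515
grasp_force: 0.0
```

View pics/c3.png

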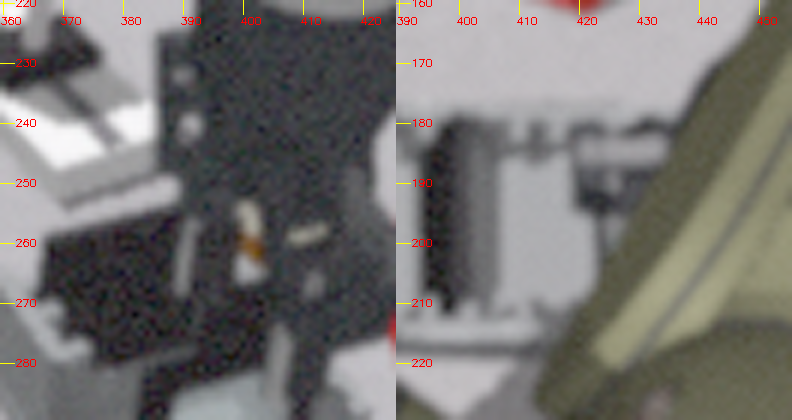

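The fingers straddle the filter's tab at side (390–410, 255–280), clear of the blank at (375,260). I'll close, then lift.

```bash
python3 -m pendant '[{"travel":[0,0,0],"angular":[0,0,0],"hand":-1},{"travel":[0,0,0],"angular":[0,0,0],"hand":-1},{"travel":[0,0,0],"angular":[0,0,0],"hand":-1},{"travel":[0,0,0],"angular":[0,0,0],"hand":-1},{"travel":[0,0,0],"angular":[0,0,0],"hand":-1},{"travel":[0,0,0],"angular":[0,0,0],"hand":-1},{"travel":[0,0,0],"angular":[0,0,0],"hand":-1},{"travel":[0,0,0],"angular":[0,0,0],"hand":-1}]' 60
python3 -m pendant '[{"travel":[0,0,3],"angular":[0,0,0],"hand":-1},{"travel":[0,0,5],"angular":[0,0,0],"hand":-1},{"travel":[0,0,5],"angular":[0,0,0],"hand":-1},{"travel":[0,0,0],"angular":[0,0,0],"hand":-1}]'
```

```text
t: 4.27
eef_pos: [0.5592, -0.3515, 0.108]
tcp_rot: [0.014, 3.141, 0.008]
wrist_force: [0.9, 7.0, 6.2]
grip_width: 0.0072
grasp_force: 58.5
t: 4.6
eef_pos: [0.5579, -0.3517, 0.1199]
tcp_rot: [-0.013, -3.139, -0.008]
wrist_force: [-0.5, 6.3, 1.2]
grip_width: 0.007
grasp_force: 59.3
```

```bash
python3 -m pendant '[{"travel":[1,2,4],"angular":[0,0,0],"hand":-1},{"travel":[0,2,8],"angular":[0,0,0],"hand":-1},{"travel":[0,0,10],"angular":[0,0,0],"hand":-1},{"travel":[0,0,10],"angular":[0,0,0],"hand":-1}]'
python3 -m pendant '[{"travel":[0,0,12],"angular":[0,0,0],"hand":-1},{"travel":[0,0,15],"angular":[0,0,0],"hand":-1},{"travel":[0,0,20],"angular":[0,0,0],"hand":-1},{"travel":[0,0,25],"angular":[0,0,0],"hand":-1},{"travel":[0,0,30],"angular":[0,0,0],"hand":-1},{"travel":[0,0,30],"angular":[0,0,0],"hand":-1},{"travel":[0,0,0],"angular":[0,0,0],"hand":-1}]'
python3 - <<'E'
from crop import *
from cell import arm
s,t=[np.mean([arm.get_image(n).astype(float) for _ in range(2)],0)[:,:,::-1] for n in("side","top")]
cv2.imwrite("pics/c4.png",np.hstack([cr(s,350,170,66,100,6),cr(t,390,160,66,100,6)]))
E
```

```text
t: 4.93
eef_pos: [0.5603, -0.3508, 0.1535]
tcp_rot: [0.012, 3.141, -0.001]
wrist_force: [0.4, 1.3, -3.4]
grip_width: 0.007
grasp_force: 58.5
t: 5.52
eef_pos: [0.5632, -0.3534, 0.2939]
tcp_rot: [0.013, 3.129, -0.015]
wrist_force: [1.4, -1.3, -0.3]
grip_width: 0.0068
grasp_force: 58.7
```

View pics/c4.png

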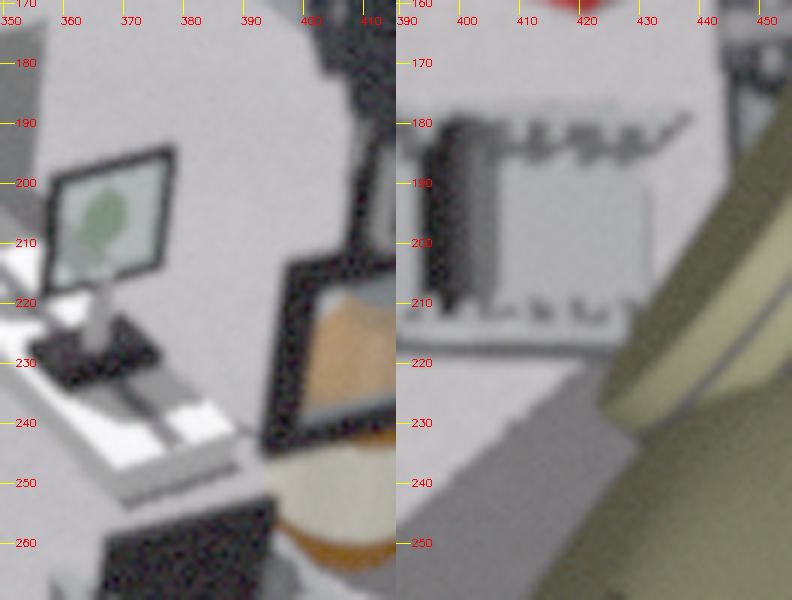

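The filter is held clear of the rack, its lower-left corner at side (393.7,244.8). The blank at (380,258) and the bottle are undisturbed. I'll carry it high over the lever to above the slot.

```bash
python3 -m pendant '[{"travel":[2,15,14],"angular":[0,0,0.7],"hand":-1},{"travel":[3,30,14],"angular":[0,0,0.7],"hand":-1},{"travel":[3,33,14],"angular":[0,0,0.7],"hand":-1},{"travel":[3,33,14],"angular":[0,0,0.7],"hand":-1},{"travel":[3,33,14],"angular":[0,0,0.7],"hand":-1},{"travel":[3,33,4],"angular":[0,0,0.7],"hand":-1},{"travel":[3,33,0],"angular":[0,0,0.7],"hand":-1},{"travel":[3,33,0],"angular":[0,0,0.5],"hand":-1}]'
python3 -m pendant '[{"travel":[3,33,0],"angular":[0,0,0],"hand":-1},{"travel":[3,33,0],"angular":[0,0,0],"hand":-1},{"travel":[3,33,0],"angular":[0,0,0],"hand":-1},{"travel":[3,33,0],"angular":[0,0,0],"hand":-1},{"travel":[3,33,0],"angular":[0,0,0],"hand":-1},{"travel":[3,33,0],"angular":[0,0,0],"hand":-1},{"travel":[2,33,0],"angular":[0,0,0],"hand":-1},{"travel":[0,26,0],"angular":[0,0,0],"hand":-1}]'
python3 -m pendant '[{"travel":[0,16,0],"angular":[0,0,0],"hand":-1},{"travel":[0,0,0],"angular":[0,0,0],"hand":-1},{"travel":[0,0,0],"angular":[0,0,0],"hand":-1}]'
python3 - <<'E'
from crop import *
from h import *
from scipy.spatial.transform import Rotation as R
s=arm.get_state();print(s["eef_pos"],R.from_rotvec(s["tcp_rot"]).as_matrix())
s,t=[np.mean([arm.get_image(n).astype(float) for _ in range(4)],0)[:,:,::-1] for n in("side","top")]
cv2.imwrite("pics/c5.png",np.hstack([cr(s,295,90,66,90,6),cr(t,190,120,66,90,6)])); np.savez("avg2.npz",s=s,t=t)
E
```

```text
t: 6.38
eef_pos: [0.5825, -0.1051, 0.3582]
tcp_rot: [0.137, -3.138, -0.001]
wrist_force: [0.2, 0.5, -2.4]
grip_width: 0.0068
grasp_force: 58.8
t: 7.05
eef_pos: [0.602, 0.1527, 0.3572]
tcp_rot: [0.139, -3.136, -0.001]
wrist_force: [-0.0, -0.6, -0.8]
grip_width: 0.0068
grasp_force: 58.8
t: 7.3
eef_pos: [0.602, 0.1667, 0.3572]
tcp_rot: [0.14, -3.136, 0.001]
wrist_force: [0.1, -0.1, -1.2]
grip_width: 0.007
grasp_force: 58.8
[0.60204463 0.16666001 0.35721919] [[-9.96031910e-01 -8.89575741e-02 -2.64292496e-03]
 [-8.89553973e-02  9.96035176e-01 -9.30330378e-04]
 [ 2.71520616e-03 -6.91536303e-04 -9.99996075e-01]]
```

View pics/c5.png

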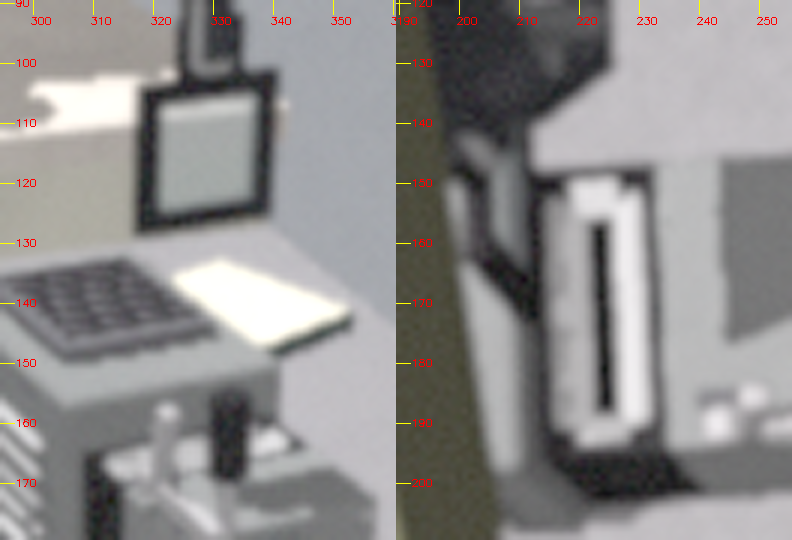

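The side view shows the filter held upright above the slot: lower corners (317,128.8) and (339.8,125.5), upper corners (317.3,104.2) and (340.7,100.8). In the top view the slot's lips span rows 148.7–193.3 and columns about 213–231. I'll work out the remaining offset.

Run:
```python
from h import *
np.set_printoptions(precision=4,suppress=True)
def py(n,u,v,y):
    o,d=ray(n,u,v);return o+d*(y-o[1])/d[1]
for p in((317,128.8),(339.8,125.5),(317.3,104.2),(340.7,100.8)): print(p,py("side",*p,.163))
a=plane("top",223.5,148.7,.13);b=plane("top",224.5,193.3,.13);print("lip",a,b,(a+b)/2)
a=plane("top",223.3,156.3,.118);b=plane("top",224.4,188.5,.118);print("slot",a,b,(a+b)/2)
# expected: filter centre at TCP
c=np.array([.602,.1667]);ex=np.array([.9962,.0872])
for z in(.2617,.3417):
  for k in(-.04,.04): print(z,k,proj("side",[*(c+ex*k),z]))
# side view check of slot lip right end & grip reprojection
L=np.array([.606,.1645]);ey=np.array([-.0872,.9962])
for nm,x,y,z in(("grip top",-.045,-.112,.22),("tabtip",-.056,-.068,.196),("box nr R top",-.06,-.095,.132),("box far R",.06,-.095,.132)):
  p=[*(L+ex*x+ey*y),z];print(nm,p,proj("side",p),proj("top",p))
```

```text
(317, 128.8) [0.5663 0.163  0.2609]
(339.8, 125.5) [0.6448 0.163  0.2624]
(317.3, 104.2) [0.5657 0.163  0.3385]
(340.7, 100.8) [0.6433 0.163  0.3419]
lip [0.6623 0.1661 0.13  ] [0.5518 0.1589 0.13  ] [0.6071 0.1625 0.13  ]
slot [0.6468 0.1682 0.118 ] [0.5662 0.1621 0.118 ] [0.6065 0.1652 0.118 ]
0.2617 -0.04 (np.float64(315.74040749093615), np.float64(128.67279745027622))
0.2617 0.04 (np.float64(338.00890937299056), np.float64(125.0826746719258))
0.3417 -0.04 (np.float64(316.189813059717), np.float64(103.24231648898797))
0.3417 0.04 (np.float64(339.27014124626214), np.float64(100.26268260703281))
grip top [np.float64(0.5709373999999999), np.float64(0.04900159999999999), 0.22] (np.float64(332.77446708913845), np.float64(155.03089792003078)) (np.float64(267.5233263522037), np.float64(176.5953925050309))
tabtip [np.float64(0.5561423999999999), np.float64(0.0918752), 0.196] (np.float64(322.26852758356176), np.float64(157.362249100515)) (np.float64(249.09386437313964), np.float64(185.51734629979683))
box nr R top [np.float64(0.5545119999999999), np.float64(0.06462900000000002), 0.132] (np.float64(324.6573552065349), np.float64(179.93450686896173)) (np.float64(264.1809775386065), np.float64(192.33742408364813))
box far R [np.float64(0.674056), np.float64(0.075093), 0.132] (np.float64(357.56596389422435), np.float64(172.4083591664002)) (np.float64(261.15877610353334), np.float64(144.18238286848117))
```

```bash
python3 -m pendant '[{"travel":[2,-2,-10],"angular":[0,0,0],"hand":-1},{"travel":[0,0,-20],"angular":[0,0,0],"hand":-1},{"travel":[0,0,-30],"angular":[0,0,0],"hand":-1},{"travel":[0,0,-30],"angular":[0,0,0],"hand":-1},{"travel":[0,0,-20],"angular":[0,0,0],"hand":-1},{"travel":[0,0,-12],"angular":[0,0,0],"hand":-1},{"travel":[0,0,0],"angular":[0,0,0],"hand":-1},{"travel":[0,0,0],"angular":[0,0,0],"hand":-1}]'
python3 -m pendant '[{"travel":[0,0,-4],"angular":[0,0,0],"hand":-1},{"travel":[0,0,-4],"angular":[0,0,0],"hand":-1},{"travel":[0,0,-3],"angular":[0,0,0],"hand":-1},{"travel":[0,0,0],"angular":[0,0,0],"hand":-1}]'
python3 -m pendant '[{"travel":[0,0,-4],"angular":[0,0,0],"hand":-1},{"travel":[0,0,-4],"angular":[0,0,0],"hand":-1},{"travel":[0,0,0],"angular":[0,0,0],"hand":-1}]'
```

```text
t: 8.37
eef_pos: [0.6046, 0.1629, 0.2351]
tcp_rot: [0.135, -3.136, 0.001]
wrist_force: [-0.0, -0.1, -0.9]
grip_width: 0.0071
grasp_force: 58.7
t: 8.7
eef_pos: [0.605, 0.1634, 0.2253]
tcp_rot: [-0.136, 3.139, 0.0]
wrist_force: [-0.2, -0.8, -2.6]
grip_width: 0.0067
grasp_force: 58.7
t: 8.95
eef_pos: [0.6045, 0.1633, 0.2164]
tcp_rot: [0.136, -3.137, 0.0]
wrist_force: [0.5, 0.3, -2.9]
grip_width: 0.0068
grasp_force: 58.7
```

```bash
for i in 1; do python3 -m pendant '[{"travel":[0,0,-4],"angular":[0,0,0],"hand":-1},{"travel":[0,0,-4],"angular":[0,0,0],"hand":-1},{"travel":[0,0,0],"angular":[0,0,0],"hand":-1}]'; done
python3 -m pendant '[{"travel":[0,0,-5],"angular":[0,0,0],"hand":-1},{"travel":[0,0,-5],"angular":[0,0,0],"hand":-1},{"travel":[0,0,0],"angular":[0,0,0],"hand":-1}]'
```

```text
t: 9.2
eef_pos: [0.6044, 0.1633, 0.2082]
tcp_rot: [0.136, -3.137, 0.0]
wrist_force: [0.8, 1.3, -2.0]
grip_width: 0.0068
grasp_force: 58.7
t: 9.45
eef_pos: [0.6043, 0.1633, 0.1979]
tcp_rot: [0.135, -3.136, 0.001]
wrist_force: [0.1, -0.2, -1.9]
grip_width: 0.0069
grasp_force: 58.7
```

```bash
python3 -m pendant '[{"travel":[0,0,-6],"angular":[0,0,0],"hand":-1},{"travel":[0,0,-6],"angular":[0,0,0],"hand":-1},{"travel":[0,0,-6],"angular":[0,0,0],"hand":-1},{"travel":[0,0,0],"angular":[0,0,0],"hand":-1}]'
python3 -m pendant '[{"travel":[0,0,-6],"angular":[0,0,0],"hand":-1},{"travel":[0,0,-6],"angular":[0,0,0],"hand":-1},{"travel":[0,0,-6],"angular":[0,0,0],"hand":-1},{"travel":[0,0,0],"angular":[0,0,0],"hand":-1}]'
```

```text
t: 9.78
eef_pos: [0.604, 0.1633, 0.1795]
tcp_rot: [0.135, -3.136, 0.0]
wrist_force: [0.1, 0.9, -2.4]
grip_width: 0.0068
grasp_force: 58.7
t: 10.12
eef_pos: [0.6042, 0.1635, 0.1617]
tcp_rot: [0.135, -3.136, -0.0]
wrist_force: [-1.2, 0.4, -2.8]
grip_width: 0.0068
grasp_force: 58.7
```

```bash
python3 -m pendant '[{"travel":[0,0,-4],"angular":[0,0,0],"hand":-1},{"travel":[0,0,-3],"angular":[0,0,0],"hand":-1},{"travel":[0,0,0],"angular":[0,0,0],"hand":-1}]'
python3 -m pendant '[{"travel":[0,0,-3],"angular":[0,0,0],"hand":-1},{"travel":[0,0,0],"angular":[0,0,0],"hand":-1},{"travel":[0,0,0],"angular":[0,0,0],"hand":-1}]'
```

```text
t: 10.37
eef_pos: [0.6048, 0.1636, 0.1557]
tcp_rot: [0.136, -3.138, -0.0]
wrist_force: [0.0, 1.5, -1.8]
grip_width: 0.0069
grasp_force: 58.6
t: 10.62
eef_pos: [0.605, 0.1636, 0.1532]
tcp_rot: [0.135, -3.139, -0.0]
wrist_force: [-0.4, 1.6, -2.7]
grip_width: 0.0067
grasp_force: 58.6
```

```bash
python3 -m pendant '[{"travel":[0,0,-2],"angular":[0,0,0],"hand":-1},{"travel":[0,0,0],"angular":[0,0,0],"hand":-1},{"travel":[0,0,0],"angular":[0,0,0],"hand":-1}]'
python3 -m pendant '[{"travel":[0,0,-2],"angular":[0,0,0],"hand":-1},{"travel":[0,0,0],"angular":[0,0,0],"hand":-1},{"travel":[0,0,0],"angular":[0,0,0],"hand":-1}]'
```

```text
t: 10.87
eef_pos: [0.6052, 0.1636, 0.1513]
tcp_rot: [-0.136, 3.138, 0.0]
wrist_force: [1.0, 1.9, -3.2]
grip_width: 0.0065
grasp_force: 58.6
t: 11.12
eef_pos: [0.6053, 0.1636, 0.1511]
tcp_rot: [-0.136, 3.137, 0.001]
wrist_force: [-2.1, 2.4, 7.4]
grip_width: 0.0067
grasp_force: 60.0
```

The floor was felt at TCP z 0.151, against 0.1505 predicted, so the filter is home. I'll release with a small opening, since the lamp house is close, and rise.

```bash
python3 -m pendant '[{"travel":[0,0,0],"angular":[0,0,0],"hand":-0.66},{"travel":[0,0,0],"angular":[0,0,0],"hand":-0.66},{"travel":[0,0,0],"angular":[0,0,0],"hand":-0.66},{"travel":[0,0,4],"angular":[0,0,0],"hand":-0.66},{"travel":[0,0,4],"angular":[0,0,0],"hand":-0.66},{"travel":[0,0,8],"angular":[0,0,0],"hand":-0.66},{"travel":[0,0,10],"angular":[0,0,0],"hand":-0.66}]'
python3 -m pendant '[{"travel":[0,0,15],"angular":[0,0,0],"hand":-0.66},{"travel":[0,0,20],"angular":[0,0,0],"hand":-0.66},{"travel":[0,0,20],"angular":[0,0,0],"hand":-0.66},{"travel":[0,0,14],"angular":[0,0,0],"hand":-0.66},{"travel":[0,0,0],"angular":[0,0,0],"hand":-0.66}]'
python3 -m pendant '[{"travel":[-4,-6,0],"angular":[0,0,-7],"hand":-0.2},{"travel":[-4,-6,0],"angular":[0,0,-7],"hand":-0.2},{"travel":[-4,-6,0],"angular":[0,0,-7],"hand":-0.2},{"travel":[-4,-6,0],"angular":[0,0,-7],"hand":-0.2},{"travel":[-4,-6,0],"angular":[0,0,-7],"hand":-0.2},{"travel":[-4,-6,0],"angular":[0,0,-7],"hand":-0.2},{"travel":[-4,-6,0],"angular":[0,0,-7],"hand":-0.2}]'
python3 -m pendant '[{"travel":[-4,-6,0],"angular":[0,0,-7],"hand":-0.2},{"travel":[-4,-6,0],"angular":[0,0,-7],"hand":-0.2},{"travel":[-4,-6,0],"angular":[0,0,-7],"hand":-0.2},{"travel":[-4,-6,0],"angular":[0,0,-7],"hand":-0.2},{"travel":[-4,-6,0],"angular":[0,0,-7],"hand":-0.2},{"travel":[-1,0,0],"angular":[0,0,-6],"hand":-0.2},{"travel":[0,0,0],"angular":[0,0,0],"hand":-0.2},{"travel":[0,0,0],"angular":[0,0,0],"hand":-0.2}]'
python3 - <<'E'
from crop import *
from h import *
from scipy.spatial.transform import Rotation as R
s=arm.get_state();print(s["eef_pos"],s["q"],R.from_rotvec(s["tcp_rot"]).as_matrix())
s,t=[np.mean([arm.get_image(n).astype(float) for _ in range(4)],0)[:,:,::-1] for n in("side","top")]
cv2.imwrite("pics/c6.png",np.hstack([cr(s,295,120,66,75,6),cr(t,205,130,66,75,6)])); np.savez("avg3.npz",s=s,t=t)
E
```

```text
t: 11.7
eef_pos: [0.6047, 0.1633, 0.1755]
tcp_rot: [0.136, -3.137, 0.0]
wrist_force: [0.2, -0.1, 0.4]
grip_width: 0.0145
grasp_force: 0.0
t: 12.12
eef_pos: [0.6075, 0.1639, 0.2493]
tcp_rot: [-0.135, 3.13, 0.002]
wrist_force: [0.2, -0.3, 0.6]
grip_width: 0.0147
grasp_force: 0.0
t: 12.7
eef_pos: [0.5765, 0.1211, 0.2439]
tcp_rot: [-1.187, -2.908, 0.001]
wrist_force: [1.2, 0.3, -0.5]
grip_width: 0.0341
grasp_force: 0.0
t: 13.37
eef_pos: [0.5558, 0.0913, 0.2441]
tcp_rot: [-2.12, -2.318, 0.0]
wrist_force: [-0.2, -0.2, 0.2]
grip_width: 0.0337
grasp_force: 0.0
[0.55582053 0.09134794 0.24410473] [ 8.78677132e-02  2.89297359e-01  1.52793394e+00  5.63098064e-05
  1.32468057e+00 -1.29583640e-03] [[-8.90317705e-02  9.96028734e-01 -3.22774948e-04]
 [ 9.96028785e-01  8.90317836e-02  2.63897648e-05]
 [ 5.50221934e-05 -3.19143612e-04 -9.99999948e-01]]
```

View pics/c6.png

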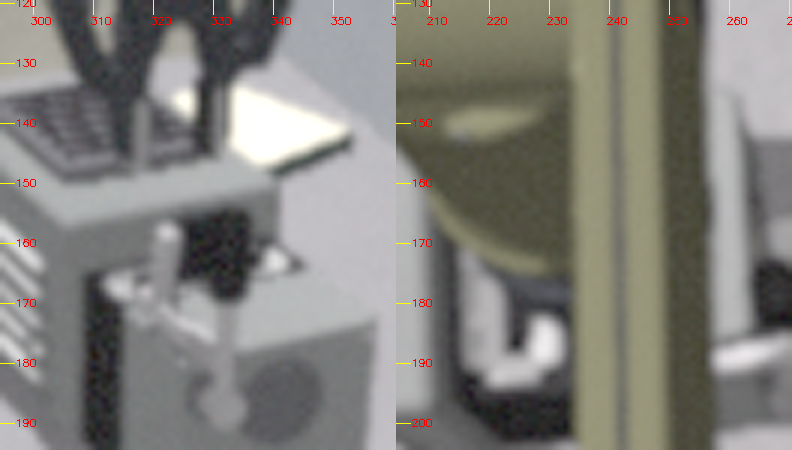

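The filter stands home, its dark tab at side (328,163), and the open fingers are centred above the catch tab at side (321,158). I'll descend and take the tab.

```bash
python3 -m pendant '[{"travel":[0,0,-12],"angular":[0,0,0],"hand":-0.2},{"travel":[0,0,-15],"angular":[0,0,0],"hand":-0.2},{"travel":[0,0,-15],"angular":[0,0,0],"hand":-0.2},{"travel":[0,0,-12],"angular":[0,0,0],"hand":-0.2},{"travel":[0,0,-8],"angular":[0,0,0],"hand":-0.2},{"travel":[0,0,0],"angular":[0,0,0],"hand":-0.2},{"travel":[0,0,0],"angular":[0,0,0],"hand":-0.2}]'
python3 -m pendant '[{"travel":[0,0,0],"angular":[0,0,0],"hand":-1},{"travel":[0,0,0],"angular":[0,0,0],"hand":-1},{"travel":[0,0,0],"angular":[0,0,0],"hand":-1},{"travel":[0,0,0],"angular":[0,0,0],"hand":-1},{"travel":[0,0,0],"angular":[0,0,0],"hand":-1},{"travel":[0,0,0],"angular":[0,0,0],"hand":-1}]' 25
python3 - <<'E'
import numpy as np
# arc of tab point rel hinge (y,z)=(-18,42) own mm, step deltas per 0.1 rad in world
a=np.arange(0,1.41,.1);y=-18*np.cos(a)+42*np.sin(a);z=18*np.sin(a)+42*np.cos(a)
for A,dy,dz in zip(a[1:],np.diff(y),np.diff(z)): print(A.round(1),(np.array([-dy*.087,dy*.996,dz])).round(1))
E
```

```text
t: 14.35
eef_pos: [0.556, 0.0914, 0.1821]
tcp_rot: [-2.123, -2.315, 0.001]
wrist_force: [0.2, 0.4, -0.5]
grip_width: 0.0343
grasp_force: 0.0
t: 14.85
eef_pos: [0.5573, 0.0915, 0.1834]
tcp_rot: [2.122, 2.314, 0.004]
wrist_force: [2.2, -0.9, 4.1]
grip_width: 0.009
grasp_force: 30.5
0.1 [-0.4  4.3  1.6]
0.2 [-0.4  4.4  1.2]
0.3 [-0.4  4.5  0.7]
0.4 [-0.4  4.5  0.3]
0.5 [-0.4  4.5 -0.2]
0.6 [-0.4  4.5 -0.7]
0.7 [-0.4  4.4 -1.1]
0.8 [-0.4  4.3 -1.5]
0.9 [-0.4  4.1 -2. ]
1.0 [-0.3  3.9 -2.4]
1.1 [-0.3  3.6 -2.7]
1.2 [-0.3  3.3 -3.1]
1.3 [-0.3  3.  -3.4]
1.4 [-0.2  2.7 -3.7]
```

```bash
python3 -m pendant '[{"travel":[0,4.3,1.6],"angular":[0,0,0],"hand":-1},{"travel":[-1,4.4,1.2],"angular":[0,0,0],"hand":-1},{"travel":[0,4.5,0.7],"angular":[0,0,0],"hand":-1},{"travel":[-1,4.5,0.3],"angular":[0,0,0],"hand":-1},{"travel":[0,4.5,-0.2],"angular":[0,0,0],"hand":-1},{"travel":[0,4.5,-0.7],"angular":[0,0,0],"hand":-1}]'
python3 -m pendant '[{"travel":[-1,4.4,-1.1],"angular":[0,0,0],"hand":-1},{"travel":[0,4.3,-1.5],"angular":[0,0,0],"hand":-1},{"travel":[-1,4.1,-2],"angular":[0,0,0],"hand":-1},{"travel":[0,3.9,-2.4],"angular":[0,0,0],"hand":-1},{"travel":[0,3.6,-2.7],"angular":[0,0,0],"hand":-1},{"travel":[-1,3.3,-3.1],"angular":[0,0,0],"hand":-1},{"travel":[0,3,-3.4],"angular":[0,0,0],"hand":-1},{"travel":[0,0,0],"angular":[0,0,0],"hand":-1}]'
```

```text
t: 15.35
eef_pos: [0.5553, 0.1161, 0.1863]
tcp_rot: [2.12, 2.312, -0.002]
wrist_force: [1.0, -5.6, 6.5]
grip_width: 0.0092
grasp_force: 31.4
t: 16.02
eef_pos: [0.5528, 0.1457, 0.1706]
tcp_rot: [2.121, 2.314, 0.006]
wrist_force: [2.4, 0.5, 6.8]
grip_width: 0.009
grasp_force: 34.2
```

```bash
python3 -m pendant '[{"travel":[0,0,0],"angular":[0,0,0],"hand":-0.4},{"travel":[0,0,0],"angular":[0,0,0],"hand":-0.4},{"travel":[0,0,0],"angular":[0,0,0],"hand":-0.4},{"travel":[0,0,10],"angular":[0,0,0],"hand":-0.4},{"travel":[0,0,20],"angular":[0,0,0],"hand":-0.4},{"travel":[0,0,25],"angular":[0,0,0],"hand":-0.4},{"travel":[0,0,30],"angular":[0,0,0],"hand":-0.4},{"travel":[0,0,30],"angular":[0,0,0],"hand":-0.4}]'
python3 -m pendant '[{"travel":[0,0,0],"angular":[0,0,7],"hand":-0.4},{"travel":[0,0,0],"angular":[0,0,7],"hand":-0.4},{"travel":[0,0,0],"angular":[0,0,7],"hand":-0.4}]'
python3 - <<'E'
from crop import *
from h import *
s=arm.get_state();print(s["eef_pos"])
s,t=[np.mean([arm.get_image(n).astype(float) for _ in range(4)],0)[:,:,::-1] for n in("side","top")]
cv2.imwrite("pics/c7.png",np.hstack([cr(s,295,130,66,66,6),cr(t,225,130,66,66,6)])); np.savez("avg4.npz",s=s,t=t)
E
```

```text
t: 16.68
eef_pos: [0.5501, 0.1445, 0.285]
tcp_rot: [-2.123, -2.314, 0.003]
wrist_force: [-0.3, 0.3, 0.1]
grip_width: 0.0258
grasp_force: 0.0
t: 16.93
eef_pos: [0.551, 0.1446, 0.2854]
tcp_rot: [1.658, 2.667, 0.001]
wrist_force: [-0.0, 0.5, 0.6]
grip_width: 0.0257
grasp_force: 0.0
[0.55100374 0.14464254 0.28544575]
```

View pics/c7.png

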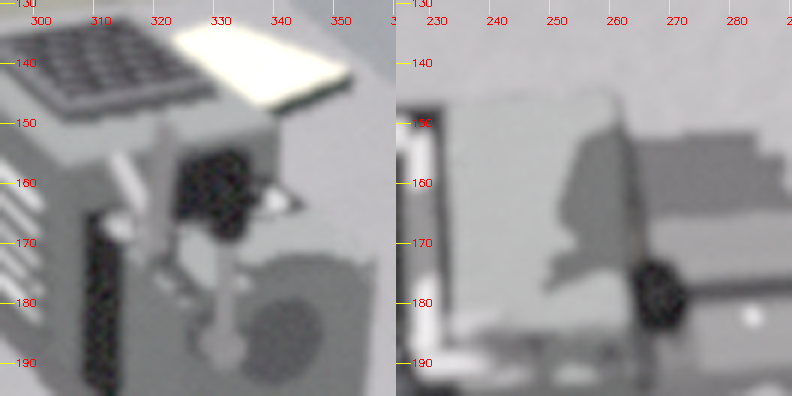

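The catch is now up and over: the bar stands at side (321,150–170) and nothing is in front of the lever. The grip is at side (330,160) and top (268,179), and the filter is still home. I'll move above the grip.

```bash
python3 -m pendant '[{"travel":[2,-10,0],"angular":[0,0,7],"hand":-0.1},{"travel":[2,-10,0],"angular":[0,0,7],"hand":-0.1},{"travel":[2,-10,0],"angular":[0,0,7],"hand":-0.1},{"travel":[2,-10,0],"angular":[0,0,7],"hand":-0.1},{"travel":[2,-10,0],"angular":[0,0,7],"hand":-0.1},{"travel":[2,-10,0],"angular":[0,0,7],"hand":-0.1},{"travel":[2,-10,0],"angular":[0,0,7],"hand":-0.1},{"travel":[2,-10,0],"angular":[0,0,7],"hand":-0.1}]'
python3 -m pendant '[{"travel":[2,-10,0],"angular":[0,0,7],"hand":-0.1},{"travel":[1,-6,0],"angular":[0,0,5.7],"hand":-0.1},{"travel":[0,0,0],"angular":[0,0,0],"hand":-0.1},{"travel":[0,0,-15],"angular":[0,0,0],"hand":-0.1},{"travel":[0,0,-20],"angular":[0,0,0],"hand":-0.1},{"travel":[0,0,0],"angular":[0,0,0],"hand":-0.1},{"travel":[0,0,0],"angular":[0,0,0],"hand":-0.1}]'
python3 - <<'E'
from crop import *
from h import *
from scipy.spatial.transform import Rotation as R
st=arm.get_state();print(st["eef_pos"],st["q"].round(3),R.from_rotvec(st["tcp_rot"]).as_matrix().round(3))
s,t=[np.mean([arm.get_image(n).astype(float) for _ in range(4)],0)[:,:,::-1] for n in("side","top")]
cv2.imwrite("pics/c8.png",np.hstack([cr(s,295,120,66,75,6),cr(t,225,130,66,75,6)]))
print("grip bot/top proj",proj("top",[.5705,.0485,.22]),proj("top",[.5705,.0485,.174]))
th=np.arange(0,1.31,.1);ph=np.minimum(th/1.2,1.1)*np.radians(30)
X=-90*np.sin(th)+8*np.sin(ph);Z=90*np.cos(th)-8*np.cos(ph)
for a,dx,dz,x,z in zip(th[1:],np.diff(X),np.diff(Z),X[1:],Z[1:]): print(a.round(1),np.array([dx*.996,dx*.087,dz]).round(1),"own x,z",(x-45).round(1),(z+112).round(1))
E
```

```text
t: 18.0
eef_pos: [0.5671, 0.0642, 0.2838]
tcp_rot: [-0.213, -3.134, 0.0]
wrist_force: [-0.7, -0.3, 0.2]
grip_width: 0.0386
grasp_force: 0.0
t: 18.58
eef_pos: [0.569, 0.0491, 0.248]
tcp_rot: [0.124, -3.136, -0.0]
wrist_force: [-0.2, -0.2, 0.0]
grip_width: 0.0385
grasp_force: 0.0
[0.5690116 0.0490664 0.2480356] [ 0.012  0.299  1.503  0.     1.343 -1.638] [[-0.997 -0.079 -0.003]
 [-0.079  0.997  0.   ]
 [ 0.003  0.    -1.   ]]
grip bot/top proj (np.float64(267.748511901536), np.float64(176.79191472337334)) (np.float64(269.5910510627894), np.float64(181.7195501883977))
0.1 [-8.6 -0.8 -0.4] own x,z -53.6 193.6
0.2 [-8.5 -0.7 -1.3] own x,z -62.2 192.2
0.3 [-8.3 -0.7 -2.2] own x,z -70.6 190.0
0.4 [-8.1 -0.7 -3. ] own x,z -78.7 187.0
0.5 [-7.7 -0.7 -3.8] own x,z -86.4 183.2
0.6 [-7.3 -0.6 -4.6] own x,z -93.7 178.6
0.7 [-6.8 -0.6 -5.3] own x,z -100.6 173.2
0.8 [-6.2 -0.5 -6. ] own x,z -106.8 167.2
0.9 [-5.6 -0.5 -6.6] own x,z -112.4 160.6
1.0 [-4.9 -0.4 -7.2] own x,z -117.4 153.4
1.1 [-4.1 -0.4 -7.6] own x,z -121.5 145.7
1.2 [-3.4 -0.3 -8. ] own x,z -124.9 137.7
1.3 [-2.5 -0.2 -8.4] own x,z -127.4 129.3
```

View pics/c8.png

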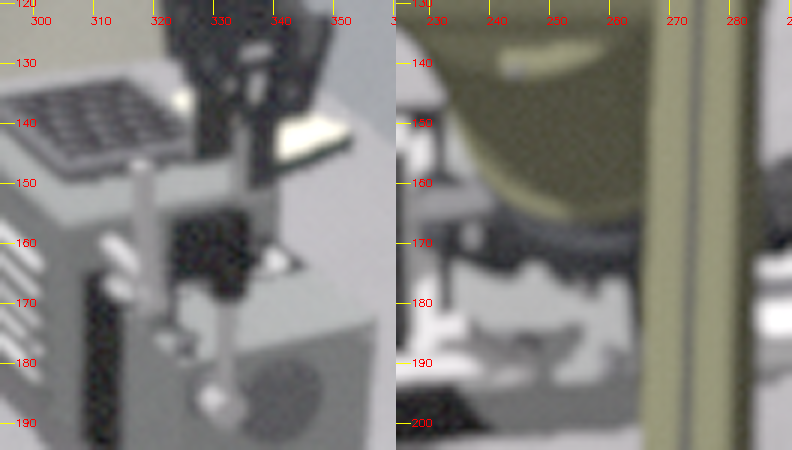

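The fingers straddle the lever grip, seen at side (331,150) above the grip at (331,160), and the catch is open, standing at (319,147–170). I'll descend and grip.

```bash
python3 -m pendant '[{"travel":[1,0,-10],"angular":[0,0,0],"hand":-0.1},{"travel":[0,0,-10],"angular":[0,0,0],"hand":-0.1},{"travel":[0,0,-12],"angular":[0,0,0],"hand":-0.1},{"travel":[0,0,-12],"angular":[0,0,0],"hand":-0.1},{"travel":[0,0,-10],"angular":[0,0,0],"hand":-0.1},{"travel":[0,0,0],"angular":[0,0,0],"hand":-0.1},{"travel":[0,0,0],"angular":[0,0,0],"hand":-0.1}]'
python3 -m pendant '[{"travel":[0,0,0],"angular":[0,0,0],"hand":-1},{"travel":[0,0,0],"angular":[0,0,0],"hand":-1},{"travel":[0,0,0],"angular":[0,0,0],"hand":-1},{"travel":[0,0,0],"angular":[0,0,0],"hand":-1},{"travel":[0,0,0],"angular":[0,0,0],"hand":-1},{"travel":[0,0,0],"angular":[0,0,0],"hand":-1}]' 60
```

```text
t: 19.57
eef_pos: [0.5703, 0.0487, 0.1937]
tcp_rot: [0.127, -3.136, -0.0]
wrist_force: [-0.5, -0.0, -0.8]
grip_width: 0.0385
grasp_force: 0.0
t: 20.07
eef_pos: [0.5712, 0.0506, 0.1956]
tcp_rot: [-0.127, 3.138, 0.005]
wrist_force: [-0.3, 5.5, -0.7]
grip_width: 0.0205
grasp_force: 58.8
```

```bash
python3 -m pendant '[{"travel":[-8.6,1,-0.4],"angular":[0.2,-2.5,0],"hand":-1},{"travel":[-8.5,0,-1.3],"angular":[0.2,-2.5,0],"hand":-1},{"travel":[-8.3,-0.5,-2.2],"angular":[0.2,-2.5,0],"hand":-1},{"travel":[-8.1,-0.5,-3],"angular":[0.2,-2.5,0],"hand":-1},{"travel":[0,0,0],"angular":[0,0,0],"hand":-1}]'
python3 - <<'E'
from h import *
from scipy.spatial.transform import Rotation as R
st=arm.get_state();m=R.from_rotvec(st["tcp_rot"]).as_matrix();g=st["eef_pos"]-.008*m[:,2];print(g,m[:,2],st["torque"])
E
```

```text
t: 20.48
eef_pos: [0.5398, 0.0482, 0.1904]
tcp_rot: [-0.12, 2.953, 0.008]
wrist_force: [7.3, 0.2, -4.6]
grip_width: 0.0206
grasp_force: 60.4
[0.53827298 0.04805261 0.1982167 ] [ 0.18472439  0.01297194 -0.98270475] [-0.13802341 -1.21397976  0.25209284]
```

```bash
python3 -m pendant '[{"travel":[-7.7,-0.7,-3.8],"angular":[0.2,-2.5,0],"hand":-1},{"travel":[-7.3,-0.6,-4.6],"angular":[0.2,-2.5,0],"hand":-1},{"travel":[-6.8,-0.6,-5.3],"angular":[0.2,-2.5,0],"hand":-1},{"travel":[-6.2,-0.5,-6],"angular":[0.2,-2.5,0],"hand":-1},{"travel":[0,0,0],"angular":[0,0,0],"hand":-1}]'
python3 -m pendant '[{"travel":[-5.6,-0.5,-6.6],"angular":[0.2,-2.5,0],"hand":-1},{"travel":[-4.9,-0.4,-7.2],"angular":[0.2,-2.5,0],"hand":-1},{"travel":[0,0,0],"angular":[0,0,0],"hand":-1}]'
cat > th.py <<'E'
from h import *
from scipy.spatial.transform import Rotation as R
st=arm.get_state();m=R.from_rotvec(st["tcp_rot"]).as_matrix();g=st["eef_pos"]-.008*m[:,2]
x=(g-[.5712,.0506,0])[:2]@[.9962,.0872];z=g[2]-.112;print("grasp",g,"theta",np.arctan2(-x,z),"r",np.hypot(x,z),"q",st["q"].round(2),"tq",st["torque"])
E
python3 th.py
```

```text
t: 20.9
eef_pos: [0.513, 0.0459, 0.1727]
tcp_rot: [-0.112, 2.774, 0.018]
wrist_force: [-1.1, -0.0, 15.6]
grip_width: 0.0205
grasp_force: 64.5
t: 21.15
eef_pos: [0.5019, 0.0449, 0.1583]
tcp_rot: [-0.109, 2.689, 0.022]
wrist_force: [-5.3, -1.0, 16.8]
grip_width: 0.0203
grasp_force: 64.9
grasp [0.49840272 0.0446521  0.16547978] theta 0.938781341831452 r 0.09052528744049032 q [-0.03  0.14  2.12  0.11  0.43 -1.76] tq [-0.28930142 -0.51118822 -0.15695001]
```

```bash
python3 -m pendant '[{"travel":[-4.8,-0.4,-7.5],"angular":[0,0,0],"hand":-1},{"travel":[-4,-0.4,-8],"angular":[0,0,0],"hand":-1},{"travel":[0,0,0],"angular":[0,0,0],"hand":-1}]'; python3 th.py
```

```text
t: 21.4
eef_pos: [0.4948, 0.0443, 0.1428]
tcp_rot: [-0.109, 2.69, 0.022]
wrist_force: [0.7, 0.4, 9.5]
grip_width: 0.0207
grasp_force: 61.4
grasp [0.49132066 0.04404897 0.15004029] theta 1.1276489379699546 r 0.08871647436073873 q [-0.03  0.16  2.15  0.12  0.38 -1.78] tq [-0.07633849 -0.69390919  0.09867143]
```

```bash
python3 -m pendant '[{"travel":[-2,-0.2,-5],"angular":[0,0,0],"hand":-1},{"travel":[0,0,0],"angular":[0,0,0],"hand":-1},{"travel":[0,0,0],"angular":[0,0,0],"hand":-1}]'; python3 th.py
python3 -m pendant '[{"travel":[-1,0,-3],"angular":[0,0,0],"hand":-1},{"travel":[0,0,0],"angular":[0,0,0],"hand":-1},{"travel":[0,0,0],"angular":[0,0,0],"hand":-1}]'; python3 th.py
```

```text
t: 21.65
eef_pos: [0.4929, 0.0443, 0.1382]
tcp_rot: [-0.109, 2.69, 0.022]
wrist_force: [-1.9, 0.7, 13.2]
grip_width: 0.0205
grasp_force: 60.7
grasp [0.48948573 0.04401749 0.14537918] theta 1.1841210566307705 r 0.0885128282809166 q [-0.03  0.17  2.16  0.13  0.36 -1.79] tq [ 0.28061526 -0.65535364  0.23069755]
t: 21.9
eef_pos: [0.4921, 0.0442, 0.1353]
tcp_rot: [-0.109, 2.69, 0.022]
wrist_force: [-0.8, -0.0, 11.5]
grip_width: 0.0205
grasp_force: 60.5
grasp [0.48863581 0.04393384 0.14248164] theta 1.2181813827762356 r 0.08826226589629077 q [-0.03  0.18  2.17  0.13  0.35 -1.8 ] tq [ 0.1891219  -0.65549899  0.17463515]
```

```bash
python3 -m pendant '[{"travel":[-1,0,-3],"angular":[0,0,0],"hand":-1},{"travel":[0,0,0],"angular":[0,0,0],"hand":-1},{"travel":[0,0,0],"angular":[0,0,0],"hand":-1}]'; python3 th.py
python3 -m pendant '[{"travel":[-1,0,-3],"angular":[0,0,0],"hand":-1},{"travel":[0,0,0],"angular":[0,0,0],"hand":-1},{"travel":[0,0,0],"angular":[0,0,0],"hand":-1}]'; python3 th.py
```

```text
t: 22.15
eef_pos: [0.4914, 0.0442, 0.1324]
tcp_rot: [-0.11, 2.69, 0.022]
wrist_force: [-0.1, -1.3, 12.1]
grip_width: 0.0205
grasp_force: 60.3
grasp [0.48790058 0.04388765 0.13957309] theta 1.2520964776198231 r 0.08799954245735692 q [-0.03  0.18  2.17  0.14  0.34 -1.8 ] tq [ 0.18638308 -0.79326319  0.23960574]
t: 22.4
eef_pos: [0.4907, 0.0441, 0.1295]
tcp_rot: [-0.109, 2.689, 0.022]
wrist_force: [0.2, -0.8, 11.3]
grip_width: 0.0206
grasp_force: 60.2
grasp [0.48726877 0.04383509 0.1367175 ] theta 1.2852680394008074 r 0.08775513099538164 q [-0.03  0.19  2.18  0.14  0.33 -1.81] tq [ 0.14288184 -0.78599078  0.15087922]
```

```bash
python3 -m pendant '[{"travel":[-0.5,0,-3],"angular":[0,0,0],"hand":-1},{"travel":[0,0,0],"angular":[0,0,0],"hand":-1},{"travel":[0,0,0],"angular":[0,0,0],"hand":-1}]'; python3 th.py
python3 -m pendant '[{"travel":[-0.5,0,-3],"angular":[0,0,0],"hand":-1},{"travel":[0,0,0],"angular":[0,0,0],"hand":-1},{"travel":[0,0,0],"angular":[0,0,0],"hand":-1}]'; python3 th.py
```

```text
t: 22.65
eef_pos: [0.4902, 0.0441, 0.1266]
tcp_rot: [-0.11, 2.689, 0.022]
wrist_force: [-0.4, -0.1, 12.1]
grip_width: 0.0208
grasp_force: 60.4
grasp [0.48677173 0.0438161  0.13378964] theta 1.3189967349371399 r 0.08745690157722416 q [-0.03  0.19  2.19  0.15  0.32 -1.81] tq [ 0.15506105 -0.77361911  0.1809364 ]
t: 22.9
eef_pos: [0.4911, 0.0439, 0.125]
tcp_rot: [-0.109, 2.685, 0.021]
wrist_force: [-4.2, -0.3, 23.1]
grip_width: 0.0204
grasp_force: 58.9
grasp [0.48761957 0.04365784 0.1322283 ] theta 1.3341249481533355 r 0.08627314841746389 q [-0.03  0.2   2.19  0.15  0.31 -1.82] tq [-0.39838607 -0.81727533 -0.27063505]
```

The force has now risen to 23 N, which suggests the end stop. My picture views are used up, so I'll check the lever angle numerically by sampling brightness along arcs about the hinge.

Run:
```python
from h import *
import cv2
s=np.mean([arm.get_image("side").astype(float) for _ in range(6)],0).mean(2)
t=np.mean([arm.get_image("top").astype(float) for _ in range(2)],0)[:,:,::-1]
s0=np.load("avg4.npz")["s"].mean(2); np.savez("avg5.npz",s=s,t=t)
ex=np.array([.9962,.0872,0]);ey=np.array([-.0872,.9962,0]);L=np.array([.6055,.164,0]);z=np.array([0,0,1.])
H=L-.045*ex-.112*ey+.112*z;print("hinge px",proj("side",H))
th=np.arange(-.4,1.8,.1)
def samp(im,r):
    p=np.array([proj("side",H+r*(-np.sin(a)*ex+np.cos(a)*z)) for a in th],np.float32)
    return cv2.remap(im.astype(np.float32),p[:,:1],p[:,1:],cv2.INTER_LINEAR).ravel().astype(int)
print("th",th.round(1))
for r in(.03,.04,.05,.06):print(r,"shut",samp(s0,r));print(r,"now ",samp(s,r))
```

```text
hinge px (np.float64(331.25194316875115), np.float64(187.1335909254369))
th [-0.4 -0.3 -0.2 -0.1 -0.   0.1  0.2  0.3  0.4  0.5  0.6  0.7  0.8  0.9
  1.   1.1  1.2  1.3  1.4  1.5  1.6  1.7]
0.03 shut [71 75 78 80 80 73 60 54 53 55 56 55 54 56 58 59 58 60 60 59 59 59]
0.03 now  [ 37  39  53  72  87  90  87  81  69  61  57  54  57  68  91 107  93  76
  64  59  58  59]
0.04 shut [ 66  80  80  81  84  96 103  84  53  47  65  70  61  59  59  59  59  59
  58  59  59  59]
0.04 now  [ 36  36  37  60  97 113 113 102  72  51  65  70  61  62  77 102  94  73
  62  59  58  59]
0.05 shut [104 107  97  83  83  99 114 112  77  49  70  72  60  61  60  59  59  60
  60  60  59  58]
0.05 now  [ 36  36  38  62 103 114 115 102  71  66  78  74  61  60  68 101  91  66
  60  58  58  58]
0.06 shut [117 113  76  38  40  78 112 114 100  48  59  73  60  60  60  56  42  32
  24  22  19  19]
0.06 now  [ 36  37  57  95 113 115 114 114 100  49  73  76  60  60  58  41  21  19
  29  49  48  33]
```

```bash
python3 -m pendant '[{"travel":[-0.5,0,-2],"angular":[0,0,0],"hand":-1},{"travel":[0,0,0],"angular":[0,0,0],"hand":-1},{"travel":[0,0,0],"angular":[0,0,0],"hand":-1}]'; python3 th.py;  python3 - <<'E'
from h import *
import cv2
s=np.mean([arm.get_image("side").astype(float) for _ in range(6)],0).mean(2);b=np.load("avg5.npz")["s"].mean(2);s0=np.load("avg4.npz")["s"].mean(2)
ex=np.array([.9962,.0872,0]);ey=np.array([-.0872,.9962,0]);L=np.array([.6055,.164,0]);z=np.array([0,0,1.])
H=L-.045*ex-.112*ey+.112*z;th=np.arange(.8,1.45,.02)
for r in(.03,.04,.05):
    p=np.array([proj("side",H+r*(-np.sin(a)*ex+np.cos(a)*z)) for a in th],np.float32)
    o=[]
    for im in(b,s):
        w=np.clip(cv2.remap(im.astype(np.float32),p[:,:1],p[:,1:],cv2.INTER_LINEAR).ravel()-65,0,None);o.append((w*th).sum()/w.sum())
    print(r,np.round(o,3))
# filter/neighbour change check: fraction of changed pixels near rack, bottle, dishes, tip box since start
a=np.load("avg.npz")["s"].mean(2)
for n,(x0,y0,x1,y1) in dict(blank=(366,255,392,280),bottle=(396,210,424,262),dishes=(276,246,318,286),tip=(228,174,270,206),filterwin_tab=(322,154,340,168)).items(): print(n,(abs(s-a)[y0:y1,x0:x1]>15).mean().round(3),(abs(s-s0)[y0:y1,x0:x1]>15).mean().round(3))
E
```

```text
t: 23.55
eef_pos: [0.4913, 0.0441, 0.1242]
tcp_rot: [-0.108, 2.682, 0.021]
wrist_force: [-7.0, -0.4, 31.6]
grip_width: 0.0206
grasp_force: 58.5
grasp [0.48779383 0.04384881 0.13134508] theta 1.3436027990882866 r 0.08588497098843423 q [-0.03  0.2   2.19  0.16  0.3  -1.82] tq [ 0.58958294 -0.8729957   0.25446037]Traceback (most recent call last):
  File "<stdin>", line 3, in <module>
    rcount = _count_reduce_items(arr, axis, keepdims=keepdims, where=where)
    items *= arr.shape[mu.normalize_axis_index(ax, arr.ndim)]
                       ~~~~~~~~~~~~~~~~~~~~~~~^^^^^^^^^^^^^^
numpy.exceptions.AxisError: axis 2 is out of bounds for array of dimension 2
```

```bash
python3 -m pendant '[{"travel":[0.3,0,1.5],"angular":[0,0,0],"hand":-1},{"travel":[0,0,0],"angular":[0,0,0],"hand":-1},{"travel":[0,0,0],"angular":[0,0,0],"hand":-1},{"travel":[0,0,0],"angular":[0,0,0],"hand":-1}]'
python3 - <<'E'
from h import *
import cv2
s=np.mean([arm.get_image("side").astype(float) for _ in range(6)],0).mean(2);D=np.load("avg5.npz");b=D["s"];s0=np.load("avg4.npz")["s"].mean(2)
ex=np.array([.9962,.0872,0]);ey=np.array([-.0872,.9962,0]);L=np.array([.6055,.164,0]);z=np.array([0,0,1.])
H=L-.045*ex-.112*ey+.112*z;th=np.arange(.8,1.45,.02)
for r in(.03,.04,.05):
    p=np.array([proj("side",H+r*(-np.sin(a)*ex+np.cos(a)*z)) for a in th],np.float32)
    o=[]
    for im in(b,s):
        w=np.clip(cv2.remap(im.astype(np.float32),p[:,:1],p[:,1:],cv2.INTER_LINEAR).ravel()-65,0,None);o.append((w*th).sum()/w.sum())
    print(r,np.round(o,3))
a=np.load("avg.npz")["s"].mean(2)
for n,(x0,y0,x1,y1) in dict(blank=(366,255,392,280),bottle=(396,210,424,262),dishes=(276,246,318,286),tip=(228,174,270,206)).items(): print(n,(abs(s-a)[y0:y1,x0:x1]>15).mean().round(3))
print("filter tab/frame now, before lever:",s[154:172:3,322:346:2].astype(int),s0[154:172:3,322:346:2].astype(int),sep="\n")
E
```

```text
t: 24.18
eef_pos: [0.4913, 0.0441, 0.1246]
tcp_rot: [-0.108, 2.685, 0.022]
wrist_force: [-1.8, -0.1, 20.1]
grip_width: 0.0202
grasp_force: 58.8
0.03 [1.119 1.119]
0.04 [1.137 1.136]
0.05 [1.138 1.138]
blank 0.002
bottle 0.0
dishes 0.645
tip 0.125
filter tab/frame now, before lever:
[[ 84  75  63  58  52  44  53  58  55  58 115 127]
 [ 53  19  11  11  12  14  49  56  56  60 118 127]
 [ 53  13  11   9  11  11  42  48  30  55 108 127]
 [ 47  14  12  10  11  11  20  16  52 155 126  60]
 [ 54  22  28  31  35  48  63  65  68  64  82 100]
 [ 69  57  96 108 108 115 101  51  37  36  35  41]]
[[ 73  73  62  60  51  39  40  49  54  59 116 127]
 [ 72  46  18  14   9  10  17  23  54  60 118 127]
 [ 70  29   9  13  10  14   9  20  31  56 109 126]
 [ 67  24  10  12   7  11   9  11  52 153 126  60]
 [ 69  28  29  25  17  14   7  40  86  98 110 111]
 [ 66  58  96 100  49  20  25  84 117 117 117 119]]
```

Run:
```python
from h import *
import cv2
a=np.load("avg.npz");b=np.load("avg5.npz")
for n,k,(x0,y0,x1,y1) in(("dish side","s",(265,235,330,295)),("dish top","t",(325,240,385,295)),("tip top","t",(155,240,225,315))):
    for im in(a[k].mean(2),b[k] if b[k].ndim==2 else b[k].mean(2)):
        c=im[y0:y1,x0:x1];g=np.hypot(cv2.Sobel(c,6,1,0),cv2.Sobel(c,6,0,1));m=g>120;ys,xs=np.nonzero(m)
        print(n,"median",np.median(c).round(),"max",c.max().round(),"edge bbox",np.percentile(xs,[3,97])+x0,np.percentile(ys,[3,97])+y0)
```

```text
dish side median 125.0 max 218.0 edge bbox [278. 319.] [246. 288.]
dish side median 92.0 max 131.0 edge bbox [268.   328.85] [236. 292.]
dish top median 108.0 max 196.0 edge bbox [334. 375.] [247.66 286.  ]
dish top median 56.0 max 119.0 edge bbox [327. 382.] [243. 292.]
tip top median 106.0 max 156.0 edge bbox [161. 221.] [248. 310.]
tip top median 113.0 max 174.0 edge bbox [164. 222.] [249. 306.]
```

The dish pixels changed only because the arm's shadow now falls on them; the arm never went near the dishes. The lever is against its stop and gripped, the catch is open and the filter is home, so I'll hand in.

```bash
python3 -c "
from cell import arm
print(arm.finish_job())"
```

```text
the job is handed in; nothing more can be done
None
```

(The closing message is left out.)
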